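# Find the loose rocker hatch and push it open

### The arm

A 6-joint arm with a two-finger parallel gripper is mounted at the origin on the work surface. World frame = base frame: x ahead of the robot, y to its left, z up, the work surface at z = 0. Lengths are in m, angles in rad, forces in N, time in s.
With the tool pointing down it reaches from about 0.3 to 0.875 m from the base axis. Payload 6.4 kg.
Tool frame: the origin (TCP) lies midway between the tips of the shut fingers; the grasp point (between the pads) lies 19 mm behind it (ctrl.pinch_z is the distance from the TCP to the grasp point, in m); z points along the fingers, y is the line along which they close (so a half turn about z gives the same grasp; the last joint's range is limited). The gripper opens to 85 mm and grips with 20 to 120 N. Pads are 22 mm wide; open, the fingers measure 114 mm over their backs; the gripper's body (76 mm by 85 mm) begins 54 mm behind the grasp point. The pads swing forward as they close: fully open they stand 13 mm farther back than shut.
Start: joints at [-1.477, 0.181, 1.607, -0, 1.354, -0.206], TCP at [0.17, -0.549, 0.231] pointing down, gripper open.
Joint ranges: [-2.99, 2.99], [-0.89, 2.07], [0.3, 2.58], [-1.14, 4.28], [0, 2.63], [-3.12, 3.12]. Speed limits (rad/s): [2.57, 2.57, 3.01, 3.14, 3.14, 3.14].

### API

Orientations are given as a unit quaternion [w, x, y, z].
In Python, from bench import ctrl gives the robot as it stands.
- The arm moves only by the tool apply_moves, never from a script. Its argument "moves" is a list of rows, each an object with "jaw": the opening, from 0 (shut) to 1 (fully open); "offset": the shift along the tool's x, y, z in mm, a list of three; "rot": the turn, a rotation vector about the tool's x, y, z in degrees, a list of three. In form: [{"jaw": jaw, "offset": [dx, dy, dz], "rot": [ax, ay, az]}, ...]. A call has exactly 5 rows; each row shifts and turns the commanded pose from where the row before left it, along the tool's axes as they then stand; what a row does not reach is not made up. A row lasts 1/8 s, in which the tool goes at most 62.5 mm and 10.7 degrees, less where a joint would pass 70% of its speed; a pose out of reach is approached as far as the arm can. A call is refused whole if a number of a shift passes 62.5 or a number of a turn 10.7, either way. A call with a gripper value outside its range is refused whole. The fingers move at their own pace and stop on an object; the grip force is fixed at half the most. Time passes only in rows, so rows that do not move let the fingers close, or fill a call up. It gives the time, the measured TCP pose, the force, the opening and the grip force at its end, in the units of the state.
- ctrl.get_obs(): the state, without advancing time (a new reading comes with each control period).
- ctrl.camera(name): name is "scene" or "top" or "wrist"; returns (picture, depth): 384x512x3 uint8, red, green, blue; 384x512 float32, m along the optical axis (not along the pixel's ray), 0 where there is no reading.
- ctrl.camera_params(name): a dict with "K" (3x3 intrinsics, pixels), "cam_to_world" (4x4, takes a point from camera to world coordinates); the wrist camera has in their place "mount" (4x4, takes a point from camera to tool coordinates, whose origin is the TCP and whose axes are the flange's). Camera axes: x right, y down, z forward; pixel columns grow to the right and rows downward; lengths in m; the calibration is good to about 2 mm. A picture is of the moment at which its call begins: read the wrist's pose just before it. camera_params takes no time and is no camera call.
- ctrl.hand_in(): hands the job in; it is judged then, once.
Trained networks look in the newest picture that a camera, given by its name, has taken for a name from the list of things; names that differ only in an ending like _2 or _b are one class to them, and where a whole thing is asked for, a point or a joint stands for the part that bears it (a point fixed in the world has none). Each returns a list of dicts, best first, with "score" (0 to 1); they miss things now and then, are a little off and sometimes report something else, mostly with a low value. They report only what shows in the picture. A call takes as long as a camera call.
- ctrl.outline_of(camera, target): "region" (384x512 bool, what is visible of it) and "position" ([column, row] in pixels, amid what is visible of it).
The state is a dict: "time_s": time; "q": joint angles; "dq": joint speeds; "joint_efforts": joint torques, N m; "eef_pos": TCP position; "eef_rot": TCP orientation; "wrist_force": force on the tool from outside, world axes, zero at the start; "torque": the same for the moment, N m; "opening": opening from 0.0 (shut) to 1.0 (fully open); "grasp_force": force on a finger pad.
Only numpy, scipy, OpenCV 4.12 (cv2) and the standard library are available. Lean on these libraries where they do the work, as an engineer would, in place of code of your own. Each camera call takes 0.05 s, during which the arm holds its last target. There are 200 camera calls.

### The job

One of the four identical plywood hatches in the top of the grey box is free to rock; the other three are held shut from beneath. Press on the near half of one hatch after another with closed fingers, without forcing any, until you find the one that gives, push that one down until it is fully open against its stop, and leave it open. Leave the other hatches closed, take hold of nothing, and let the spools, bobbins and everything else stay where they are.

Things in the scene. Friction and masses are not known exactly. Their poses are not given: they have to be found in the camera images.
- hatch_box: fixed grey box, 215 mm deep (its x), 496 wide (its y), flat top 90 mm above the table. Origin: centre of its underside; x points away from the robot's side, y left, z up. In its top lie four identical flush hatches side by side, in openings 125 (x) by 86 mm (y) centred at x = -20 and y = +180, +60, -60, -180 mm, with strips 34 mm wide between. The well under the free hatch is 60 mm deep from the top
- hatch1 (a joint): tilt in rad of the leftmost hatch, a plywood board 120 (box x) by 80 mm, 8 thick, a seesaw about an axle along box y through its middle, 4 mm under its top. 0 closed; grows as the near half (robot's side) sinks, to a stop at 0.75; it cannot tilt the other way. Held hatch: under 0.06 (2-3 mm at the near edge). The free one turns under 1-3 N and stays where left; any of the four may be it
- press1 (a point): point on the top face of the leftmost hatch (box y = 180 mm), mid-width, 40 mm from its axle towards the robot's side, 20 mm from its near edge, 90 mm above the table when closed; it moves with the hatch. A closed fingertip pushed straight down here turns the free hatch to its stop when 25 to 40 mm below the box's top (the less, the wider the tip)
- hatch2 (a joint): tilt in rad of the second from the left hatch, a plywood board 120 (box x) by 80 mm, 8 thick, a seesaw about an axle along box y through its middle, 4 mm under its top. 0 closed; grows as the near half (robot's side) sinks, to a stop at 0.75; it cannot tilt the other way. Held hatch: under 0.06 (2-3 mm at the near edge). The free one turns under 1-3 N and stays where left; any of the four may be it
- press2 (a point): point on the top face of the second from the left hatch (box y = 60 mm), mid-width, 40 mm from its axle towards the robot's side, 20 mm from its near edge, 90 mm above the table when closed; it moves with the hatch. A closed fingertip pushed straight down here turns the free hatch to its stop when 25 to 40 mm below the box's top (the less, the wider the tip)
- hatch3 (a joint): tilt in rad of the third from the left hatch, a plywood board 120 (box x) by 80 mm, 8 thick, a seesaw about an axle along box y through its middle, 4 mm under its top. 0 closed; grows as the near half (robot's side) sinks, to a stop at 0.75; it cannot tilt the other way. Held hatch: under 0.06 (2-3 mm at the near edge). The free one turns under 1-3 N and stays where left; any of the four may be it
- press3 (a point): point on the top face of the third from the left hatch (box y = -60 mm), mid-width, 40 mm from its axle towards the robot's side, 20 mm from its near edge, 90 mm above the table when closed; it moves with the hatch. A closed fingertip pushed straight down here turns the free hatch to its stop when 25 to 40 mm below the box's top (the less, the wider the tip)
- hatch4 (a joint): tilt in rad of the rightmost hatch, a plywood board 120 (box x) by 80 mm, 8 thick, a seesaw about an axle along box y through its middle, 4 mm under its top. 0 closed; grows as the near half (robot's side) sinks, to a stop at 0.75; it cannot tilt the other way. Held hatch: under 0.06 (2-3 mm at the near edge). The free one turns under 1-3 N and stays where left; any of the four may be it
- press4 (a point): point on the top face of the rightmost hatch (box y = -180 mm), mid-width, 40 mm from its axle towards the robot's side, 20 mm from its near edge, 90 mm above the table when closed; it moves with the hatch. A closed fingertip pushed straight down here turns the free hatch to its stop when 25 to 40 mm below the box's top (the less, the wider the tip)
- spool1: thread spool, 36 mm across, 56 mm tall, standing on the box's far ledge behind the hatches, left half; origin at its underside's centre; only to be left alone
- spool2: thread spool, 36 mm across, 56 mm tall, standing on the box's far ledge behind the hatches, right half; origin at its underside's centre; only to be left alone
- bobbin1: steel bobbin, 22 mm across, 12 mm tall, standing on the strip between the leftmost and second hatch; origin at its underside's centre; only to be left alone
- bobbin2: steel bobbin, 22 mm across, 12 mm tall, standing on the strip between the third and rightmost hatch; origin at its underside's centre; only to be left alone
- jar: closed jar, 84 mm across, 120 mm tall, on the table left of the box; origin at its underside's centre; only to be left alone
- hammer: hand hammer lying on the table right of the box; origin at its underside's centre; only to be left alone
- chalk: white chalk block 50 x 35 x 12 mm, lying on the middle of the box's far ledge between the spools; origin at its underside's centre; only to be left alone
- tape: round black tape measure, 60 mm across, 24 mm tall, on the table left of the box, nearer the robot than the jar; origin at its underside's centre; only to be left alone

How it is judged:
At the end, for the whole second after the job is handed in: the free hatch is tilted more than 0.6 rad and at rest, the other three are below 0.08 rad, and every spool, bobbin, the jar, hammer, chalk and tape is within 30 mm of where it began (((value of joint hatch1 above 0.6 rad and value of joint each of hatch2, hatch3, hatch4 below 0.08 rad) or (value of joint hatch2 above 0.6 rad and value of joint each of hatch1, hatch3, hatch4 below 0.08 rad) or (value of joint hatch3 above 0.6 rad and value of joint each of hatch1, hatch2, hatch4 below 0.08 rad) or (value of joint hatch4 above 0.6 rad and value of joint each of hatch1, hatch2, hatch3 below 0.08 rad)) and velocity of joint hatch1 between -0.05 and 0.05 rad/s and velocity of joint hatch2 between -0.05 and 0.05 rad/s and velocity of joint hatch3 between -0.05 and 0.05 rad/s and velocity of joint hatch4 between -0.05 and 0.05 rad/s and distance of each of spool1, spool2, bobbin1, bobbin2, jar, hammer, chalk, tape from where it was at the start of the episode below 0.03 m); the robot touches nothing.
It fails at once if a hatch or the box is forced (pushed with more than 50 N) (contact force between any of the arm, the fingers and hatch_box above 50 N).
It fails at once if a spool, bobbin or other loose thing is displaced or lifted (more than 30 mm) (distance of any of spool1, spool2, bobbin1, bobbin2, jar, hammer, chalk, tape from where it was at the start of the episode above 0.03 m).
It also fails if it takes over 51 s, if anything falls off the work surface, if the arm or the gripper's body presses on something with over 40 N, if the wrist force passes 120 N, or if a joint passes its speed limit or range.

## Working session

There is one attempt and no reset: what is moved stays moved. The work goes in short steps, Python scripts to look and compute and a tool call to move; the robot and the scene stay as the last step left them, time stands still between calls to the robot, and variables do not carry over. Pictures are saved under pics/ and viewed, at most 10 in all, crops included, and the job is handed in when it is done.

Besides the shell and the picture viewer there is one more tool, called after ">>>" in YAML: its name, and indented under it one key for each argument. apply_moves: Moves the arm, as the interface text tells. Its arguments: {"type":"object","properties":{"moves":{"type":"array"}},"required":["moves"]}

```bash
mkdir -p pics; ls
cat > h.py <<'E'
import numpy as np, cv2
from bench import ctrl
def world(cam,mask=None):
    im,d=ctrl.camera(cam); p=ctrl.camera_params(cam); K=p["K"]; T=np.array(p["cam_to_world"])
    v,u=np.indices(d.shape); P=np.stack([(u-K[0][2])*d/K[0][0],(v-K[1][2])*d/K[1][1],d],-1)
    W=P@T[:3,:3].T+T[:3,3]; W[d==0]=np.nan
    return im,W
E
python3 - <<'E'
from h import *
im,W=world("top"); cv2.imwrite("pics/top.png",im[...,::-1])
o=ctrl.get_obs(); print(o["eef_pos"],o["eef_rot"],o["wrist_force"],o["time_s"])
for n in ["hatch_box","hatch1","spool1","bobbin1","jar","hammer","chalk","tape"]:
    for r in ctrl.outline_of("top",n)[:4]:
        print(n,round(r["score"],2),np.round(r["position"]),np.round(np.nanmedian(W[r["region"]],0),3), r["region"].sum())
m=(abs(W[...,2]-.09)<.006); m=m.astype(np.uint8)
n,l,s,c=cv2.connectedComponentsWithStats(m); k=1+s[1:,4].argmax(); p=W[l==k]
r=cv2.minAreaRect(p[:,:2].astype(np.float32)*1000); print(r,cv2.boxPoints(r),np.median(p[:,2]))
E
```

```text
pics
[ 0.1697831  -0.54877072  0.23039687] [-8.78906809e-04  9.88786432e-01  1.49333912e-01  4.58389924e-05] [ 0.52862347 -1.09679242  0.09683777] 0.05
hatch_box 0.77 [313. 179.] [ 0.555 -0.1    0.089] 15149
hatch_box 0.19 [334. 188.] [ 0.535 -0.157  0.09 ] 1410
hatch1 0.96 [246. 173.] [0.58  0.078 0.09 ] 1332
hatch1 0.87 [383. 200.] [ 0.512 -0.274  0.09 ] 1448
hatch1 0.82 [292. 180.] [ 0.557 -0.039  0.09 ] 1409
hatch1 0.71 [335. 192.] [ 0.535 -0.156  0.09 ] 1423
spool1 0.53 [287. 143.] [ 0.657 -0.023  0.144] 233
spool1 0.5 [360. 151.] [ 0.624 -0.196  0.144] 274
jar 0.95 [203. 167.] [0.601 0.19  0.118] 1012
jar 0.46 [381. 196.] [ 0.512 -0.272  0.09 ] 1394
hammer 0.71 [430. 204.] [ 0.502 -0.429  0.023] 1138
chalk 0.62 [318. 151.] [ 0.639 -0.112  0.101] 237
chalk 0.21 [286. 142.] [ 0.657 -0.022  0.144] 199
tape 0.58 [204. 205.] [0.509 0.202 0.023] 336
((566.96240234375, -102.27337646484375), (497.06036376953125, 216.02249145507812), 79.02999114990234) [[ 413.63077 -325.70813]
 [ 625.7059  -366.81616]
 [ 720.29407  121.16138]
 [ 508.21893  162.26941]] 0.08964940235386398
```

View pics/top.png

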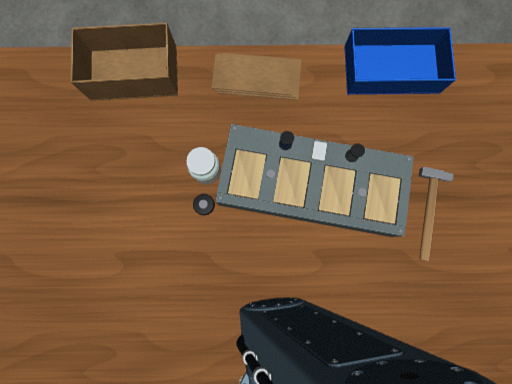

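>>> apply_moves:
  moves:
    - {"jaw": 0,"offset": [38,-18,0],"rot": [0,0,0]}
    - {"jaw": 0,"offset": [38,-18,0],"rot": [0,0,0]}
    - {"jaw": 0,"offset": [38,-18,0],"rot": [0,0,0]}
    - {"jaw": 0,"offset": [38,-18,0],"rot": [0,0,0]}
    - {"jaw": 0,"offset": [38,-18,0],"rot": [0,0,0]}

```text
time_s: 1.08
eef_pos: [0.3257, -0.4063, 0.2315]
eef_rot: [0.0, 0.989, 0.149, 0.0]
wrist_force: [-0.1, -0.4, -0.1]
opening: 0.002
grasp_force: 0.0
```

>>> apply_moves:
  moves:
    - {"jaw": 0,"offset": [37,-18,0],"rot": [0,0,0]}
    - {"jaw": 0,"offset": [37,-18,0],"rot": [0,0,0]}
    - {"jaw": 0,"offset": [36,-18,0],"rot": [0,0,0]}
    - {"jaw": 0,"offset": [37,-18,0],"rot": [0,0,0]}
    - {"jaw": 0,"offset": [37,-18,0],"rot": [0,0,0]}

```text
time_s: 1.7
eef_pos: [0.4749, -0.266, 0.2315]
eef_rot: [0.0, 0.989, 0.149, 0.0]
wrist_force: [-0.4, 0.2, -0.3]
opening: -0.004
grasp_force: 0.0
```

>>> apply_moves:
  moves:
    - {"jaw": 0,"offset": [0,0,20],"rot": [0,0,9.4]}
    - {"jaw": 0,"offset": [0,0,30],"rot": [0,0,9.4]}
    - {"jaw": 0,"offset": [0,0,30],"rot": [0,0,9.4]}
    - {"jaw": 0,"offset": [0,0,20],"rot": [0,0,0]}
    - {"jaw": 0,"offset": [0,0,0],"rot": [0,0,0]}

```text
time_s: 2.33
eef_pos: [0.4729, -0.266, 0.1297]
eef_rot: [-0.001, 0.995, -0.096, -0.002]
wrist_force: [0.2, 0.1, 0.8]
opening: 0.001
grasp_force: 0.0
```

>>> apply_moves:
  moves:
    - {"jaw": 0,"offset": [0,0,14],"rot": [0,0,0]}
    - {"jaw": 0,"offset": [0,0,12],"rot": [0,0,0]}
    - {"jaw": 0,"offset": [0,0,7],"rot": [0,0,0]}
    - {"jaw": 0,"offset": [0,0,3],"rot": [0,0,0]}
    - {"jaw": 0,"offset": [0,0,1],"rot": [0,0,0]}

```text
time_s: 2.95
eef_pos: [0.474, -0.267, 0.0943]
eef_rot: [-0.0, 0.995, -0.096, 0.0]
wrist_force: [0.7, -0.2, 0.5]
opening: -0.001
grasp_force: 0.0
```

>>> apply_moves:
  moves:
    - {"jaw": 0,"offset": [0,0,1],"rot": [0,0,0]}
    - {"jaw": 0,"offset": [0,0,1],"rot": [0,0,0]}
    - {"jaw": 0,"offset": [0,0,1],"rot": [0,0,0]}
    - {"jaw": 0,"offset": [0,0,0],"rot": [0,0,0]}
    - {"jaw": 0,"offset": [0,0,0],"rot": [0,0,0]}

```text
time_s: 3.58
eef_pos: [0.474, -0.267, 0.0913]
eef_rot: [0.0, 0.995, -0.096, 0.0]
wrist_force: [0.5, -0.0, 0.3]
opening: 0.002
grasp_force: 0.0
```

>>> apply_moves:
  moves:
    - {"jaw": 0,"offset": [0,0,1],"rot": [0,0,0]}
    - {"jaw": 0,"offset": [0,0,1],"rot": [0,0,0]}
    - {"jaw": 0,"offset": [0,0,0],"rot": [0,0,0]}
    - {"jaw": 0,"offset": [0,0,0],"rot": [0,0,0]}
    - {"jaw": 0,"offset": [0,0,0],"rot": [0,0,0]}

```text
time_s: 4.2
eef_pos: [0.474, -0.2669, 0.0893]
eef_rot: [-0.0, 0.995, -0.096, 0.0]
wrist_force: [0.8, -0.5, 0.0]
opening: 0.005
grasp_force: 0.1
```

>>> apply_moves:
  moves:
    - {"jaw": 0,"offset": [0,0,1],"rot": [0,0,0]}
    - {"jaw": 0,"offset": [0,0,0.5],"rot": [0,0,0]}
    - {"jaw": 0,"offset": [0,0,0],"rot": [0,0,0]}
    - {"jaw": 0,"offset": [0,0,0],"rot": [0,0,0]}
    - {"jaw": 0,"offset": [0,0,0],"rot": [0,0,0]}

```text
time_s: 4.82
eef_pos: [0.474, -0.267, 0.0888]
eef_rot: [0.0, 0.995, -0.096, -0.0]
wrist_force: [-3.5, 2.3, 8.3]
opening: -0.001
grasp_force: 4.5
```

>>> apply_moves:
  moves:
    - {"jaw": 0,"offset": [0,0,0.5],"rot": [0,0,0]}
    - {"jaw": 0,"offset": [0,0,0.5],"rot": [0,0,0]}
    - {"jaw": 0,"offset": [0,0,0],"rot": [0,0,0]}
    - {"jaw": 0,"offset": [0,0,0],"rot": [0,0,0]}
    - {"jaw": 0,"offset": [0,0,0],"rot": [0,0,0]}

```text
time_s: 5.45
eef_pos: [0.474, -0.267, 0.0886]
eef_rot: [0.0, 0.995, -0.096, -0.0]
wrist_force: [-7.3, 4.4, 16.8]
opening: -0.005
grasp_force: 8.3
```

Hatch 4 is held (17 N, no give). Next is hatch 3.

>>> apply_moves:
  moves:
    - {"jaw": 0,"offset": [0,0,-15],"rot": [0,0,0]}
    - {"jaw": 0,"offset": [0,0,-20],"rot": [0,0,0]}
    - {"jaw": 0,"offset": [0,-40,0],"rot": [0,0,0]}
    - {"jaw": 0,"offset": [0,-40,0],"rot": [0,0,0]}
    - {"jaw": 0,"offset": [0,-40,0],"rot": [0,0,0]}

```text
time_s: 6.08
eef_pos: [0.4973, -0.1482, 0.1223]
eef_rot: [0.0, 0.995, -0.096, 0.0]
wrist_force: [0.7, 0.2, 0.4]
opening: 0.001
grasp_force: 0.0
```

>>> apply_moves:
  moves:
    - {"jaw": 0,"offset": [0,0,0],"rot": [0,0,0]}
    - {"jaw": 0,"offset": [0,0,15],"rot": [0,0,0]}
    - {"jaw": 0,"offset": [0,0,12],"rot": [0,0,0]}
    - {"jaw": 0,"offset": [0,0,5],"rot": [0,0,0]}
    - {"jaw": 0,"offset": [0,0,0],"rot": [0,0,0]}

```text
time_s: 6.7
eef_pos: [0.4965, -0.1497, 0.0892]
eef_rot: [-0.0, 0.995, -0.097, -0.001]
wrist_force: [-0.7, -0.7, -0.0]
opening: -0.001
grasp_force: 0.0
```

>>> apply_moves:
  moves:
    - {"jaw": 0,"offset": [0,0,1],"rot": [0,0,0]}
    - {"jaw": 0,"offset": [0,0,1],"rot": [0,0,0]}
    - {"jaw": 0,"offset": [0,0,0.5],"rot": [0,0,0]}
    - {"jaw": 0,"offset": [0,0,0],"rot": [0,0,0]}
    - {"jaw": 0,"offset": [0,0,0],"rot": [0,0,0]}

```text
time_s: 7.32
eef_pos: [0.4969, -0.1498, 0.0887]
eef_rot: [0.0, 0.995, -0.096, -0.0]
wrist_force: [-6.4, 1.3, 14.6]
opening: 0.002
grasp_force: 7.2
```

Hatch 3 is held too. Next is hatch 2.

>>> apply_moves:
  moves:
    - {"jaw": 0,"offset": [0,0,-15],"rot": [0,0,0]}
    - {"jaw": 0,"offset": [0,0,-20],"rot": [0,0,0]}
    - {"jaw": 0,"offset": [0,-40,0],"rot": [0,0,0]}
    - {"jaw": 0,"offset": [0,-40,0],"rot": [0,0,0]}
    - {"jaw": 0,"offset": [0,-40,0],"rot": [0,0,0]}

```text
time_s: 7.95
eef_pos: [0.5204, -0.0305, 0.1229]
eef_rot: [0.0, 0.995, -0.096, 0.001]
wrist_force: [0.6, 0.3, -0.1]
opening: -0.001
grasp_force: 0.0
```

>>> apply_moves:
  moves:
    - {"jaw": 0,"offset": [0,0,0],"rot": [0,0,0]}
    - {"jaw": 0,"offset": [0,0,15],"rot": [0,0,0]}
    - {"jaw": 0,"offset": [0,0,12],"rot": [0,0,0]}
    - {"jaw": 0,"offset": [0,0,5],"rot": [0,0,0]}
    - {"jaw": 0,"offset": [0,0,0],"rot": [0,0,0]}

```text
time_s: 8.57
eef_pos: [0.5194, -0.032, 0.0896]
eef_rot: [-0.0, 0.995, -0.097, -0.001]
wrist_force: [0.6, 0.6, 0.1]
opening: 0.003
grasp_force: 0.0
```

>>> apply_moves:
  moves:
    - {"jaw": 0,"offset": [0,0,1],"rot": [0,0,0]}
    - {"jaw": 0,"offset": [0,0,1],"rot": [0,0,0]}
    - {"jaw": 0,"offset": [0,0,0.5],"rot": [0,0,0]}
    - {"jaw": 0,"offset": [0,0,0],"rot": [0,0,0]}
    - {"jaw": 0,"offset": [0,0,0],"rot": [0,0,0]}

```text
time_s: 9.2
eef_pos: [0.5201, -0.0317, 0.0888]
eef_rot: [0.0, 0.995, -0.096, 0.0]
wrist_force: [-3.4, -1.1, 8.2]
opening: 0.001
grasp_force: 4.0
```

>>> apply_moves:
  moves:
    - {"jaw": 0,"offset": [0,0,0.5],"rot": [0,0,0]}
    - {"jaw": 0,"offset": [0,0,0.5],"rot": [0,0,0]}
    - {"jaw": 0,"offset": [0,0,0],"rot": [0,0,0]}
    - {"jaw": 0,"offset": [0,0,0],"rot": [0,0,0]}
    - {"jaw": 0,"offset": [0,0,0],"rot": [0,0,0]}

```text
time_s: 9.82
eef_pos: [0.5202, -0.0317, 0.0887]
eef_rot: [0.0, 0.995, -0.096, 0.0]
wrist_force: [-6.6, -0.8, 16.0]
opening: 0.0
grasp_force: 8.1
```

>>> apply_moves:
  moves:
    - {"jaw": 0,"offset": [0,0,-15],"rot": [0,0,0]}
    - {"jaw": 0,"offset": [0,0,-20],"rot": [0,0,0]}
    - {"jaw": 0,"offset": [0,0,0],"rot": [0,0,0]}
    - {"jaw": 0,"offset": [0,0,0],"rot": [0,0,0]}
    - {"jaw": 0,"offset": [0,0,0],"rot": [0,0,0]}

```text
time_s: 10.45
eef_pos: [0.5193, -0.0312, 0.1209]
eef_rot: [-0.0, 0.995, -0.096, -0.001]
wrist_force: [-0.6, 0.0, 0.5]
opening: -0.002
grasp_force: 0.0
```

Hatch 2 is held as well, so I try hatch 1.

>>> apply_moves:
  moves:
    - {"jaw": 0,"offset": [0,-40,0],"rot": [0,0,0]}
    - {"jaw": 0,"offset": [0,-40,0],"rot": [0,0,0]}
    - {"jaw": 0,"offset": [0,-40,0],"rot": [0,0,0]}
    - {"jaw": 0,"offset": [0,0,0],"rot": [0,0,0]}
    - {"jaw": 0,"offset": [0,0,15],"rot": [0,0,0]}

```text
time_s: 11.08
eef_pos: [0.5434, 0.0861, 0.1068]
eef_rot: [0.0, 0.995, -0.096, 0.001]
wrist_force: [-0.0, -0.6, 0.2]
opening: 0.001
grasp_force: 0.0
```

>>> apply_moves:
  moves:
    - {"jaw": 0,"offset": [0,0,12],"rot": [0,0,0]}
    - {"jaw": 0,"offset": [0,0,3],"rot": [0,0,0]}
    - {"jaw": 0,"offset": [0,0,2],"rot": [0,0,0]}
    - {"jaw": 0,"offset": [0,0,1.5],"rot": [0,0,0]}
    - {"jaw": 0,"offset": [0,0,0],"rot": [0,0,0]}

```text
time_s: 11.7
eef_pos: [0.5432, 0.0863, 0.0886]
eef_rot: [-0.0, 0.995, -0.096, 0.0]
wrist_force: [0.4, -0.3, 0.2]
opening: -0.0
grasp_force: 0.0
```

>>> apply_moves:
  moves:
    - {"jaw": 0,"offset": [0,0,0.5],"rot": [0,0,0]}
    - {"jaw": 0,"offset": [0,0,0.5],"rot": [0,0,0]}
    - {"jaw": 0,"offset": [0,0,0],"rot": [0,0,0]}
    - {"jaw": 0,"offset": [0,0,0],"rot": [0,0,0]}
    - {"jaw": 0,"offset": [0,0,0],"rot": [0,0,0]}

```text
time_s: 12.32
eef_pos: [0.5431, 0.0864, 0.0874]
eef_rot: [-0.0, 0.995, -0.096, 0.0]
wrist_force: [0.1, -0.2, 2.1]
opening: -0.0
grasp_force: 0.7
```

>>> apply_moves:
  moves:
    - {"jaw": 0,"offset": [0,0,0.7],"rot": [0,0,0]}
    - {"jaw": 0,"offset": [0,0,0.7],"rot": [0,0,0]}
    - {"jaw": 0,"offset": [0,0,0.6],"rot": [0,0,0]}
    - {"jaw": 0,"offset": [0,0,0],"rot": [0,0,0]}
    - {"jaw": 0,"offset": [0,0,0],"rot": [0,0,0]}

```text
time_s: 12.95
eef_pos: [0.5427, 0.0865, 0.0852]
eef_rot: [-0.0, 0.995, -0.096, -0.0]
wrist_force: [0.6, 0.5, 1.6]
opening: 0.001
grasp_force: 0.5
```

Hatch 1 gives at about 2 N, so I push on carefully.

>>> apply_moves:
  moves:
    - {"jaw": 0,"offset": [0,0,2],"rot": [0,0,0]}
    - {"jaw": 0,"offset": [0,0,2],"rot": [0,0,0]}
    - {"jaw": 0,"offset": [0,0,2],"rot": [0,0,0]}
    - {"jaw": 0,"offset": [0,0,2],"rot": [0,0,0]}
    - {"jaw": 0,"offset": [0,0,2],"rot": [0,0,0]}

```text
time_s: 13.58
eef_pos: [0.5428, 0.0864, 0.0751]
eef_rot: [-0.0, 0.995, -0.096, -0.0]
wrist_force: [0.7, -0.8, 2.1]
opening: 0.001
grasp_force: 0.8
```

>>> apply_moves:
  moves:
    - {"jaw": 0,"offset": [0,0,2],"rot": [0,0,0]}
    - {"jaw": 0,"offset": [0,0,2],"rot": [0,0,0]}
    - {"jaw": 0,"offset": [0,0,2],"rot": [0,0,0]}
    - {"jaw": 0,"offset": [0,0,2],"rot": [0,0,0]}
    - {"jaw": 0,"offset": [0,0,1],"rot": [0,0,0]}

```text
time_s: 14.2
eef_pos: [0.5426, 0.0864, 0.066]
eef_rot: [0.0, 0.995, -0.096, -0.0]
wrist_force: [-0.3, -0.1, 2.3]
opening: 0.002
grasp_force: 0.6
```

>>> apply_moves:
  moves:
    - {"jaw": 0,"offset": [0,0,1],"rot": [0,0,0]}
    - {"jaw": 0,"offset": [0,0,1],"rot": [0,0,0]}
    - {"jaw": 0,"offset": [0,0,1],"rot": [0,0,0]}
    - {"jaw": 0,"offset": [0,0,0],"rot": [0,0,0]}
    - {"jaw": 0,"offset": [0,0,0],"rot": [0,0,0]}

```text
time_s: 14.82
eef_pos: [0.5426, 0.0864, 0.0631]
eef_rot: [-0.0, 0.995, -0.096, -0.0]
wrist_force: [-0.9, -0.7, 0.4]
opening: -0.002
grasp_force: 0.0
```

>>> apply_moves:
  moves:
    - {"jaw": 0,"offset": [0,0,1],"rot": [0,0,0]}
    - {"jaw": 0,"offset": [0,0,1],"rot": [0,0,0]}
    - {"jaw": 0,"offset": [0,0,0.5],"rot": [0,0,0]}
    - {"jaw": 0,"offset": [0,0,0],"rot": [0,0,0]}
    - {"jaw": 0,"offset": [0,0,0],"rot": [0,0,0]}

```text
time_s: 15.45
eef_pos: [0.543, 0.0864, 0.0613]
eef_rot: [0.0, 0.995, -0.096, 0.0]
wrist_force: [-1.5, -0.6, 4.8]
opening: 0.002
grasp_force: 2.3
```

>>> apply_moves:
  moves:
    - {"jaw": 0,"offset": [0,0,0.5],"rot": [0,0,0]}
    - {"jaw": 0,"offset": [0,0,0.5],"rot": [0,0,0]}
    - {"jaw": 0,"offset": [0,0,0],"rot": [0,0,0]}
    - {"jaw": 0,"offset": [0,0,0],"rot": [0,0,0]}
    - {"jaw": 0,"offset": [0,0,0],"rot": [0,0,0]}

```text
time_s: 16.08
eef_pos: [0.5431, 0.0864, 0.0611]
eef_rot: [0.0, 0.995, -0.096, 0.0]
wrist_force: [-5.1, -0.2, 12.5]
opening: 0.004
grasp_force: 5.9
```

It is on the stop. I retract straight up, then back towards the robot.

>>> apply_moves:
  moves:
    - {"jaw": 0,"offset": [0,0,-5],"rot": [0,0,0]}
    - {"jaw": 0,"offset": [0,0,-15],"rot": [0,0,0]}
    - {"jaw": 0,"offset": [0,0,-30],"rot": [0,0,0]}
    - {"jaw": 0,"offset": [0,0,-40],"rot": [0,0,0]}
    - {"jaw": 0,"offset": [0,0,-40],"rot": [0,0,0]}

```text
time_s: 16.7
eef_pos: [0.5427, 0.0864, 0.1916]
eef_rot: [-0.0, 0.995, -0.096, 0.0]
wrist_force: [0.6, 0.5, 0.2]
opening: 0.001
grasp_force: 0.0
```

>>> apply_moves:
  moves:
    - {"jaw": 0,"offset": [-30,0,0],"rot": [0,0,0]}
    - {"jaw": 0,"offset": [-40,0,0],"rot": [0,0,0]}
    - {"jaw": 0,"offset": [-40,0,0],"rot": [0,0,0]}
    - {"jaw": 0,"offset": [-30,0,0],"rot": [0,0,0]}
    - {"jaw": 0,"offset": [0,0,0],"rot": [0,0,0]}

```text
time_s: 17.32
eef_pos: [0.404, 0.1136, 0.1903]
eef_rot: [-0.0, 0.995, -0.096, 0.0]
wrist_force: [0.5, 0.1, 0.3]
opening: 0.001
grasp_force: 0.0
```

Run:
```python
from h import *
im,W=world("top"); cv2.imwrite("pics/top2.png",im[...,::-1])
c=np.array([.547,-.098]); ex=np.array([.982,-.190]); ey=np.array([.190,.982])
d=W[...,:2]-c; a=d@ex; b=d@ey
for i,y in enumerate([.18,.06,-.06,-.18],1):
    m=(abs(a)<.05)&(abs(b-y)<.03)&(W[...,2]>.03)&(W[...,2]<.15)
    p=np.polyfit(a[m],W[...,2][m],1); print(i,np.arctan(p[0]),m.sum())
print(ctrl.get_obs()["wrist_force"])
```

```text
1 0.7415533858217773 904
2 0.031526202658402856 855
3 0.03077033277110675 863
4 0.03444147600051841 872
[0.44310451 0.20294237 0.20696733]
```

View pics/top2.png

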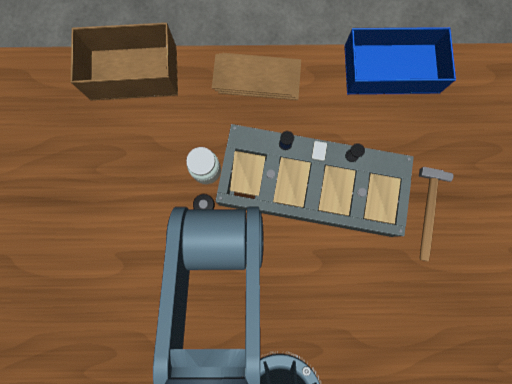

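The picture shows hatch 1 (246,173) tilted at about 0.74 rad. The other three are shut at about 0.03 rad, and nothing else has been displaced.

```bash
python3 -c "
from bench import ctrl
print(ctrl.hand_in())"
```

```text
the job is handed in; nothing more can be done
None
```

The free hatch was hatch 1, the leftmost: it is open against its stop (about 0.74 rad), the other three are closed (about 0.03 rad), nothing else appears to have moved, and the job is handed in, though it returned no verdict.

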